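# Move a snap-in gas filter from the regulator to the leak-test cell

### The arm

A 6-joint arm with a two-finger parallel gripper is mounted at the origin on the work surface. World frame = base frame: x ahead of the robot, y to its left, z up, the work surface at z = 0. Lengths are in mm, angles in rad, forces in N, time in s.
With the tool pointing down it reaches from about 300 to 775 mm from the base axis. Payload 14.6 kg.
Tool frame: the origin (TCP) lies at the very end of the fingers, on their centre line; the grasp point (between the pads) lies 19 mm behind it; z points along the fingers, y is the line along which they close (so a half turn about z gives the same grasp; the last joint's range is limited). The gripper opens to 94 mm and grips with 3 to 60 N. Pads are 16 mm wide; open, the fingers measure 119 mm over their backs; the gripper's body (75 mm by 177 mm) begins 78 mm behind the grasp point.
Start: joints at [1.237, 0.3, 1.521, -0, 1.321, -0.067], TCP at [145.003, 530.531, 205.446] pointing down, gripper open.
Joint ranges: [-3.03, 3.03], [-0.79, 2.21], [0.23, 2.52], [-1.04, 4.18], [0, 3.07], [-2.55, 2.55]. Speed limits (rad/s): [2.22, 2.22, 2.57, 3.14, 3.14, 3.14].

### API

Orientations are given as [roll, pitch, yaw] about the fixed x, y, z axes, in that order (R = Rz(yaw) Ry(pitch) Rx(roll)).
In Python, from cell import manip, camera, get_calibration gives the robot as it stands.
- The arm moves only by the tool arm_command, never from a script. Its argument "targets" is a list of rows, each an object of numbers: "hand": the opening, from -1 (shut) to 1 (fully open), so that 0 is half open; "x", "y", "z": the shift along the tool's x, y, z in m; "yaw": the turn about the tool's z in rad. In form: [{"hand": .., "x": .., "y": .., "z": .., "yaw": ..}, ...]. A call has 1 to 10 rows; each row shifts and turns the commanded pose from where the row before left it, along the tool's axes as they then stand; what a row does not reach is not made up. A row lasts 1/10 s, in which the tool goes at most 50 mm and 8.59 degrees, less where a joint would pass 70% of its speed; a pose out of reach is approached as far as the arm can. A call is refused whole if a number of a shift passes 0.05 or a number of a turn 0.15, either way. A call with a gripper value outside its range is refused whole. The fingers move at their own pace and stop on an object; "newtons" is the grip in N (left out, the last holds). Time passes only in rows, so rows that do not move let the fingers close. It gives the time, the measured TCP pose, the force, the opening and the grip force at its end, in the units of the state.
- manip.read_state(): the state, without advancing time (a new reading comes with each control period).
- camera(name): name is "side" or "top" or "wrist"; returns the picture (420x560x3 uint8, red, green, blue); there is no depth.
- get_calibration(name): a dict with "K" (3x3 intrinsics, pixels), "dist_coeffs" ([k1, k2, p1, p2, k3] as OpenCV has them; the pictures are not rectified), "cam_to_world" (4x4, takes a point from camera to world coordinates). Camera axes: x right, y up, looking along -z (the intrinsics and any distortion apply to the point x, -y, -z); pixel columns grow to the right and rows downward; lengths in mm; the calibration is good to about 2 mm. A picture is of the moment at which its call begins: read the wrist's pose just before it. get_calibration takes no time and is no camera call; for the wrist camera it gives the pose at the moment of the call.
- manip.sign_off(): hands the job in; it is judged then, once.
The state is a dict: "clock": time; "joints": joint angles; "qd": joint speeds; "effort": joint torques, N m; "eef_pos": TCP position; "eef_rot": TCP orientation; "wrist_force": force on the tool from outside, world axes, zero at the start; "moment": the same for the moment, N m; "finger_gap": finger opening in mm; "finger_force": force on a finger pad.
Only numpy, scipy, OpenCV 4.12 (cv2) and the standard library are available. Lean on these libraries where they do the work, as an engineer would, in place of code of your own. Each camera call takes 0.05 s, during which the arm holds its last target. There are 200 camera calls.

### The job

Pinch the two sprung tabs of the filter cartridge that is snapped into the gas regulator, draw it up and out, and put it into the empty pocket of the leak-test stand: with its tabs still pinched, press it down gently to the bottom of the pocket against the sprung seal, then let go so that both tabs spring out under the lips and it stays latched down. Do not wrench, ram or crush anything, and leave the other things on the bench where they are.

Things in the scene. Friction and masses are not known exactly. Their poses are not given: they have to be found in the camera images.
- regulator: Gas regulator fixed to the bench: aluminium filter block 70 (x) x 76 (y) mm, 50 mm high, with a rectangular pocket in its top; a round diaphragm dome (100 mm across, up to 66 mm high) centred 98 mm from the pocket toward -x, a short flanged yellow pipe stub on the +x side. Origin: on the bench under the pocket's centre; z up.
- regulator_pocket (a point): Centre of the regulator's pocket at the block's top, 50 mm above the bench. The pocket is 43 (x) x 39 mm (y) and 46 mm deep: 1.5 mm play on each side of the cartridge's foot. On its +y and -y sides a lip, 6 mm thick, top flush with the block's, ends 21.5 mm from the centre; the cartridge's hooks catch under these lips.
- stand: Leak-test stand fixed to the bench: grey base plate 130 x 116 x 10 mm, four corner posts 40 mm high, a brass outlet with a dial on the +x side, and in the middle an aluminium block, the test cell (70 x 76 mm), with an empty pocket and lips like the regulator's, same axes, same depth of 46 mm. Origin: on the bench under the pocket's centre; z up.
- stand_axis (a point): On the upright centre line of the test cell's pocket, 66 mm above the bench. The cell stands on shims that differ: its real top is anywhere from 56 to 76 mm above the bench, the pocket's floor 10 to 30 mm. That height is not measured: find the bottom by feel. A sprung round seal disc, 26 mm across, stands 8 mm proud of the floor.
- cartridge_grip (a point): Filter cartridge, black with two grey ribbed tabs, 91 mm tall, 0.1 to 0.2 kg, upright in the regulator at the start, its foot on the pocket's floor, axes along the regulator's; the same turned half round. Point: on its centre line 66 mm above its underside, mid-height of the bare tabs (70 mm above the bench at the start). The tabs face +y and -y. z up.
- cartridge_foot (a point): Centre of the cartridge's underside, axes as above. The foot is 40 (x) x 36 (y) x 28 mm high; above it a stem 24 x 19 mm with a tab on either side, 24 mm wide (x), up to 84 mm above the underside (38 mm above the block). Hooks low on the tabs (square-edged, upper face 37.5 mm above the underside) catch under the lips with 2.5 mm up-and-down play.
- tab_a (a joint): How far the cartridge's +y tab is pushed in, m: 0 sprung out, 0.006 fully in against the stem. The tabs slide straight inward: 40 mm over both outer faces when free, 28 mm fully in. Springs: 3 N at first, 9 N fully in. Ribbed, they do not slip. Both must be in by 5 mm or more for the hooks to pass the lips freely, going out and going in.
- tab_b (a joint): The same for the -y tab.
- seal (a joint): How far the seal disc in the test cell is pressed down, m: 0 free, 0.008 when the cartridge's foot is on the pocket's floor (a hard stop), about 0.0055 when the cartridge is latched and the seal pushes it up against the lips. Its spring needs 5 N to start, 12 N where the hooks pass the lips and 15 N at the stop.
- screwdriver: Bystander, to be left alone: a yellow-handled screwdriver lying between the two fixtures, 190 mm long. Origin: under its middle.
- wrench: Bystander, to be left alone: a steel wrench lying at the left of the bench. Origin: under its middle.
- grease: Bystander, to be left alone: a white jar of grease, 52 mm across, 60 mm tall, standing behind the gap between the fixtures. Origin: under its middle.
- flange: Bystander, to be left alone: a loose steel flange ring, 90 mm across, 14 mm thick, at the right. Origin: under its middle.
- gauge: Bystander, to be left alone: a loose round pressure gauge, 62 mm across, 26 mm thick, lying face up at the right. Origin: under its middle.
- valve: Bystander, to be left alone: a small dark ball valve with a flat red handle, 54 mm tall, at the left. Origin: under its middle.
- plug: Bystander, to be left alone: a brass pipe plug, 40 mm across, 28 mm tall, on the far side of the bench. Origin: under its middle.
Not all that is in view belongs to the job. What is shaped like the regulator but pink or red is not meant.

How it is judged (in metres and radians):
On the way, in this order (a step that is already met when the one before it is completed fails the run):
1. both tabs are pinched in (at least 3.5 mm) while the cartridge is still in the regulator's pocket (value of joint each of tab_a, tab_b above 0.0035 m and z of cartridge_foot in the frame of regulator below 0.01 m and horizontal distance between cartridge_foot and regulator below 0.006 m), for 0.1 s.
2. the cartridge has been drawn clear of the regulator, still upright within 20 degrees (z of cartridge_foot in the frame of regulator above 0.053 m and angle between cartridge_foot's own z axis and vertical below 0.35 rad), for 0.1 s.
3. the cartridge is pressed down in the test cell with its tabs pinched in (seal pressed 5 mm or more) (value of joint seal above 0.005 m and horizontal distance between cartridge_foot and stand below 0.006 m and value of joint each of tab_a, tab_b above 0.0035 m), for 0.05 s.
At the end, for the whole second after the job is handed in: The cartridge sits latched in the test cell: its foot within 5 mm of the pocket's axis and less than 37 mm above the bench, upright within 5 degrees and square within 7 degrees, the seal held down by at least 4 mm, both tabs sprung back out to within 2.5 mm of free, released and at rest (horizontal distance between cartridge_foot and stand below 0.005 m and z of cartridge_foot in the frame of stand below 0.037 m and value of joint seal above 0.004 m and value of joint each of tab_a, tab_b below 0.0025 m and angle between cartridge_foot's own z axis and vertical below 0.09 rad and angle between the y axis of cartridge_foot and the y axis of stand, either way round below 0.12 rad and linear speed of cartridge below 0.02 m/s); the robot touches nothing.
It fails at once if the cartridge is wrenched or pressed against the regulator with more than 60 N (contact force between cartridge and regulator above 60 N).
It fails at once if the cartridge is rammed into the test cell or stand with more than 45 N (contact force between cartridge and cell above 45 N or contact force between cartridge and stand above 45 N).
It fails at once if the tabs are squeezed with more than 120 N (contact force between the fingers and cartridge above 120 N).
It fails at once if the robot pushes the regulator, the cell or the stand with more than 30 N (contact force between any of the arm, the fingers and regulator above 30 N or contact force between any of the arm, the fingers and cell above 30 N or contact force between any of the arm, the fingers and stand above 30 N).
It fails at once if another thing on the bench is moved by more than 30 mm (distance of any of screwdriver, wrench, grease, flange, gauge, valve, plug from where it was at the start of the episode above 0.03 m).
It also fails if it takes over 59 s, if anything falls off the work surface, if the arm or the gripper's body presses on something with over 40 N, if the wrist force passes 120 N, or if a joint passes its speed limit or range.

## Working session

There is one attempt and no reset: what is moved stays moved. The work goes in short steps, Python scripts to look and compute and a tool call to move; the robot and the scene stay as the last step left them, time stands still between calls to the robot, and variables do not carry over. Pictures are saved under pics/ and viewed, at most 10 in all, crops included, and the job is handed in when it is done.

Besides the shell and the picture viewer there is one more tool, called after ">>>" as a command line: name --argument value ..., lists and objects as JSON in quotes. arm_command: Moves the arm, as the interface text tells. Its arguments: {"type":"object","properties":{"targets":{"type":"array"},"newtons":{"type":"number"}},"required":["targets"]}

```bash
mkdir -p pics; cat > h.py <<'E'
import numpy as np, cv2
from cell import manip, camera, get_calibration
def ray(c,uv):
    K=np.array(c["K"]);d=np.array(c["dist_coeffs"]);T=np.array(c["cam_to_world"])
    p=cv2.undistortPoints(np.array([[uv]],float),K,d)[0,0]
    return T[:3,3],T[:3,:3]@np.array([p[0],-p[1],-1])
def onz(c,uv,z):
    o,d=ray(c,uv);return o+d*(z-o[2])/d[2]
def proj(c,P):
    T=np.linalg.inv(np.array(c["cam_to_world"]));q=T[:3,:3]@np.array(P,float)+T[:3,3]
    return cv2.projectPoints(np.array([[q[0],-q[1],-q[2]]]),np.zeros(3),np.zeros(3),np.array(c["K"]),np.array(c["dist_coeffs"]))[0][0,0]
def snap(n,f):
    c=get_calibration(n);im=camera(n)[:,:,::-1].copy();cv2.imwrite(f"pics/{f}.png",im);return c,im
E
python3 - <<'E'
from h import *
import pickle
d={}
for n in("top","side"):d[n]=snap(n,n+"0")
pickle.dump(d,open("d.pkl","wb"))
for n in d:print(n,np.round(d[n][0]["cam_to_world"],2).tolist(),d[n][0]["K"])
s=manip.read_state();print(s)
E
```

```text
top [[0.01, 0.99, -0.1, 370.93], [-1.0, 0.01, 0.0, -88.07], [0.01, 0.1, 0.99, 1210.97], [0.0, 0.0, 0.0, 1.0]] [[411.07006242   0.         283.04437536]
 [  0.         411.07006242 211.3593561 ]
 [  0.           0.           1.        ]]
side [[0.98, 0.13, -0.14, 339.63], [-0.19, 0.67, -0.72, -989.64], [0.0, 0.73, 0.68, 918.87], [0.0, 0.0, 0.0, 1.0]] [[442.4380098    0.         277.06349038]
 [  0.         442.4380098  217.81698089]
 [  0.           0.           1.        ]]
{'clock': 0.1, 'joints': array([ 1.23741980e+00,  3.00430976e-01,  1.52151423e+00, -3.94021346e-05,
        1.32065730e+00, -6.65507467e-02]), 'qd': array([-9.07613935e-04, -5.01758034e-05, -3.57282151e-03,  6.63069804e-04,
        3.37935950e-04,  1.01065591e-03]), 'effort': array([-8.79499948e-04, -5.32643759e+01, -3.53282619e+01,  7.08722323e-02,
        2.33949552e-02, -7.68922837e-05]), 'eef_pos': array([144.93234865, 530.32890496, 204.93660748]), 'eef_rot': array([-3.14058251e+00, -2.90748437e-05,  2.87477663e+00]), 'wrist_force': array([-0.43124859,  0.49246655, -0.27494105]), 'moment': array([0.00339898, 0.00614621, 0.03061122]), 'finger_force': 0.0, 'finger_gap': 94.15368734604512}
```

View pics/top0.png

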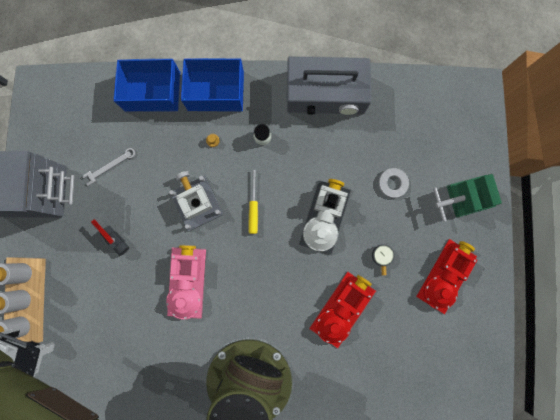

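View pics/side0.png

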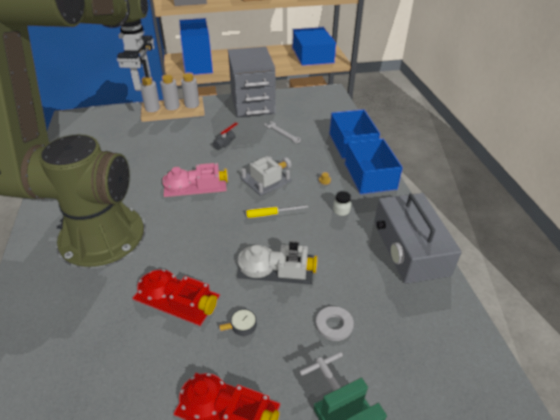

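The top view shows these candidates: the aluminium/white regulator (325,215) with the black cartridge at (330,201), a pink look-alike (186,283), and red look-alikes (343,310) and (448,275). The grey stand with the brass outlet is at (193,201). I choose the white one, which shows at (275,262) in the side view, and check it in one close crop.

```bash
python3 - <<'E'
from h import *
import pickle
d=pickle.load(open("d.pkl","rb"))
t=d["top"][1];s=d["side"][1]
f=lambda im,x,y:cv2.resize(im[y:y+75,x:x+100],(400,300),interpolation=cv2.INTER_CUBIC)
cv2.imwrite("pics/crop0.png",np.vstack([np.hstack([f(t,280,170),f(t,145,165)]),np.hstack([f(s,230,225),f(s,225,140)])]))
c=d["top"][0]
for n,uv,z in(("cart",(330,201),88),("dome",(321,234),60),("yel",(336,184),40),("stand",(194,201),66),("brass",(183,178),50)):print(n,onz(c,uv,z).round(1))
E
```

```text
cart [ 519.1 -222.3   88. ]
dome [ 429.1 -200.4   60. ]
yel [ 575.3 -245.4   40. ]
stand [517.  158.3  66. ]
brass [585.4 196.4  50. ]
```

View pics/crop0.png

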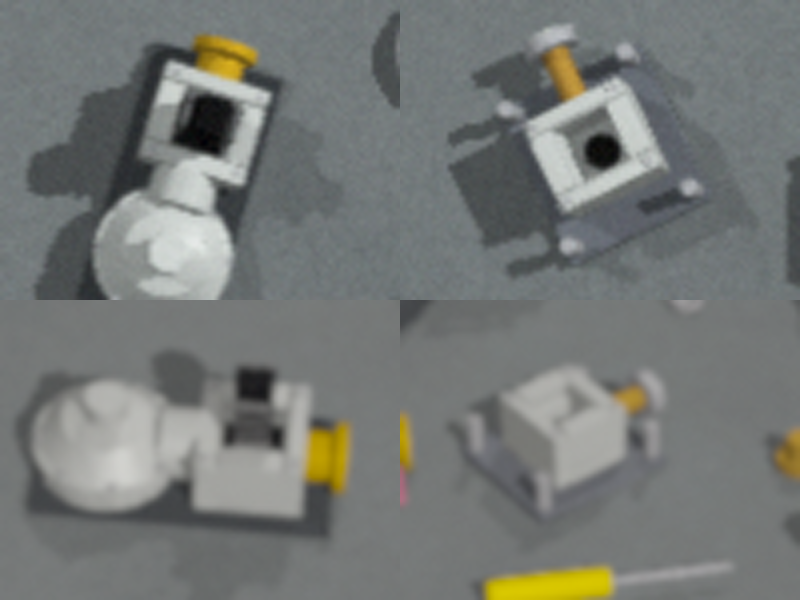

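The crop confirms the choice: white regulator, with the black cartridge top in its block, yaw about -0.3 (mod pi). The stand's cell is at yaw about +0.5, with the dark seal visible in its pocket. I'm moving above the regulator.

>>> arm_command --targets '[{"hand":1,"x":-0.028,"y":-0.0314},{"hand":1,"x":-0.028,"y":-0.0314},{"hand":1,"x":-0.028,"y":-0.0314},{"hand":1,"x":-0.028,"y":-0.0314},{"hand":1,"x":-0.028,"y":-0.0314},{"hand":1,"x":-0.028,"y":-0.0314},{"hand":1,"x":-0.028,"y":-0.0314},{"hand":1,"x":-0.028,"y":-0.0314},{"hand":1,"x":-0.028,"y":-0.0314},{"hand":1,"x":-0.028,"y":-0.0314}]'

```text
schema error: expected keys hand, x, y, z, yaw
```

>>> arm_command --targets '[{"hand":1,"x":-0.028,"y":-0.0314},{"hand":1,"x":-0.028,"y":-0.0314},{"hand":1,"x":-0.028,"y":-0.0314},{"hand":1,"x":-0.028,"y":-0.0314},{"hand":1,"x":-0.028,"y":-0.0314},{"hand":1,"x":-0.028,"y":-0.0314},{"hand":1,"x":-0.028,"y":-0.0314},{"hand":1,"x":-0.028,"y":-0.0314},{"hand":1,"x":-0.028,"y":-0.0314},{"hand":1,"x":-0.028,"y":-0.0314},{"hand":1},{"hand":1}]'

```text
schema error: expected keys hand, x, y, z, yaw
```

>>> arm_command --targets '[{"hand":1,"x":-0.028,"y":-0.0314,"z":0,"yaw":0},{"hand":1,"x":-0.028,"y":-0.0314,"z":0,"yaw":0},{"hand":1,"x":-0.028,"y":-0.0314,"z":0,"yaw":0},{"hand":1,"x":-0.028,"y":-0.0314,"z":0,"yaw":0},{"hand":1,"x":-0.028,"y":-0.0314,"z":0,"yaw":0},{"hand":1,"x":-0.028,"y":-0.0314,"z":0,"yaw":0},{"hand":1,"x":-0.028,"y":-0.0314,"z":0,"yaw":0},{"hand":1,"x":-0.028,"y":-0.0314,"z":0,"yaw":0},{"hand":1,"x":-0.028,"y":-0.0314,"z":0,"yaw":0},{"hand":1,"x":-0.028,"y":-0.0314,"z":0,"yaw":0}]'

```text
clock: 1.1
eef_pos: [332.6, 152.2, 205.5]
eef_rot: [3.141, 0.0, 2.875]
wrist_force: [0.4, 0.7, 0.8]
finger_gap: 93.5
finger_force: 0.0
```

>>> arm_command --targets '[{"hand":1,"x":-0.028,"y":-0.0314,"z":0,"yaw":0},{"hand":1,"x":-0.028,"y":-0.0314,"z":0,"yaw":0},{"hand":1,"x":-0.028,"y":-0.0314,"z":0,"yaw":0},{"hand":1,"x":-0.028,"y":-0.0314,"z":0,"yaw":0},{"hand":1,"x":-0.028,"y":-0.0314,"z":0,"yaw":0},{"hand":1,"x":-0.028,"y":-0.0314,"z":0,"yaw":0},{"hand":1,"x":-0.028,"y":-0.0314,"z":0,"yaw":0},{"hand":1,"x":-0.028,"y":-0.0314,"z":0,"yaw":0},{"hand":1,"x":0,"y":0,"z":0,"yaw":0},{"hand":1,"x":0,"y":0,"z":0,"yaw":0}]'

```text
clock: 2.1
eef_pos: [481.8, -147.8, 204.8]
eef_rot: [3.141, -0.001, 2.874]
wrist_force: [-0.1, 0.4, -0.6]
finger_gap: 94.3
finger_force: 0.0
```

```bash
python3 - <<'E'
from h import *
import pickle
c,im=snap("wrist","w1");pickle.dump((c,im),open("w1.pkl","wb"))
print(np.round(c["cam_to_world"],2).tolist(),c["K"][0][0],manip.read_state()["eef_pos"])
E
```

```text
[[0.27, -0.93, -0.25, 408.5], [0.96, 0.26, 0.07, -127.81], [0.0, -0.26, 0.97, 384.86], [0.0, 0.0, 0.0, 1.0]] 343.5545732364728 [ 481.7522503  -147.08305696  205.04712879]
```

View pics/w1.png

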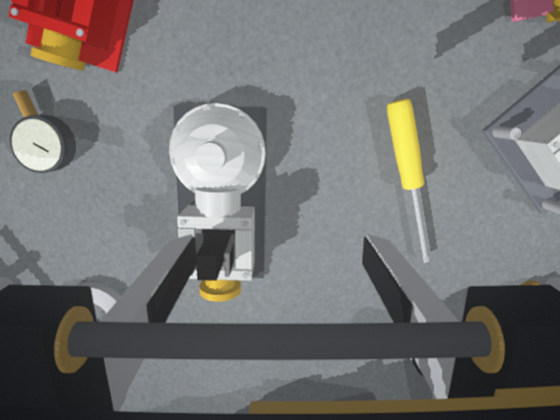

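The wrist view shows the regulator with its block top at about (178..254, 207..278) and the dome at (217,150). The tool is already nearly aligned with it. I'll zoom in on the block.

```bash
python3 - <<'E'
from h import *
import pickle
c,im=pickle.load(open("w1.pkl","rb"))
cv2.imwrite("pics/w1c.png",cv2.resize(im[195:305,160:280],None,fx=5,fy=5,interpolation=cv2.INTER_CUBIC))
for uv in((178,208),(254,207),(254,278)):print(onz(c,uv,50).round(1))
E
```

```text
[ 473.  -251.9   50. ]
[ 492.6 -176.9   50. ]
[ 568.6 -199.5   50. ]
```

View pics/w1c.png

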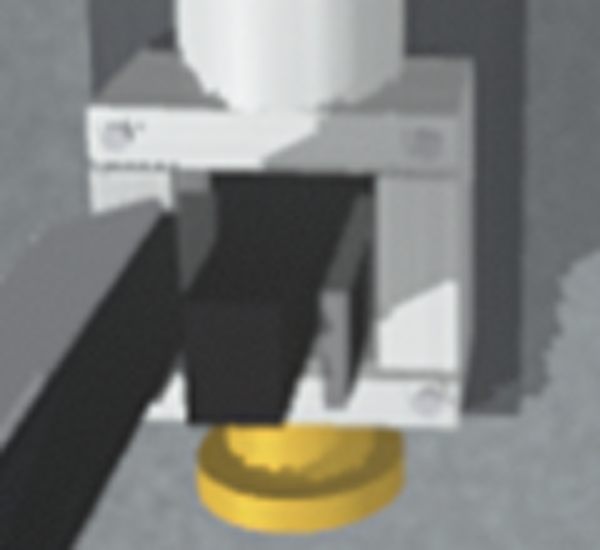

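```bash
python3 - <<'E'
from h import *
import pickle
c,im=pickle.load(open("w1.pkl","rb"))
a,b,d=[onz(c,(160+u/5,195+v/5),50)[:2] for u,v in((88,105),(472,105),(458,425))]
e=b-a;g=d-b
print(a,b,d,np.hypot(*e),np.hypot(*g),"ctr",(a+d)/2,"yaw",np.arctan2(-e[0],e[1]),np.arctan2(g[1],g[0]))
# cartridge top, z=95: 24x19 stem
for uv in((188,298),(283,300),(187,423),(285,423)):
  for z in (95,):print(uv,onz(c,(160+uv[0]/5,195+uv[1]/5),z).round(1))
E
```

```text
[ 480.93996598 -255.22026676] [ 501.81154348 -179.26095097] [ 570.20607052 -202.6872765 ] 78.77461775564018 72.29525610940733 ctr [ 525.57301825 -228.95377163] yaw -0.2681552616637991 -0.3299934467979264
(188, 298) [ 510.9 -233.    95. ]
(283, 300) [ 515.9 -216.3   95. ]
(187, 423) [ 534.8 -241.5   95. ]
(285, 423) [ 539.6 -223.7   95. ]
```

>>> arm_command --targets '[{"hand":1,"x":0,"y":0,"z":0,"yaw":0.034},{"hand":1,"x":-0.0217,"y":-0.0214,"z":0,"yaw":0},{"hand":1,"x":-0.0217,"y":-0.0214,"z":0,"yaw":0},{"hand":1,"x":-0.0217,"y":-0.0214,"z":0.01,"yaw":0},{"hand":1,"x":0,"y":0,"z":0.02,"yaw":0},{"hand":1,"x":0,"y":0,"z":0.025,"yaw":0},{"hand":1,"x":0,"y":0,"z":0,"yaw":0},{"hand":1,"x":0,"y":0,"z":0,"yaw":0}]'

```text
clock: 2.95
eef_pos: [525.4, -227.3, 151.4]
eef_rot: [-3.142, 0.0, 2.842]
wrist_force: [-0.4, 0.4, 0.5]
finger_gap: 94.0
finger_force: 0.0
```

```bash
python3 - <<'E'
from h import *
import pickle
c,im=snap("wrist","w2");s=manip.read_state();print(s["eef_pos"],s["eef_rot"])
pickle.dump((c,im,s),open("w2.pkl","wb"))
print(proj(c,s["eef_pos"]))
cv2.imwrite("pics/w2c.png",cv2.resize(im[140:340,160:400],None,fx=3,fy=3,interpolation=cv2.INTER_CUBIC))
E
```

```text
[ 525.73888113 -227.5631789   151.98108274] [-3.14138296e+00  1.53039188e-03  2.84171926e+00]
[278.85170277 251.42276807]
```

View pics/w2c.png

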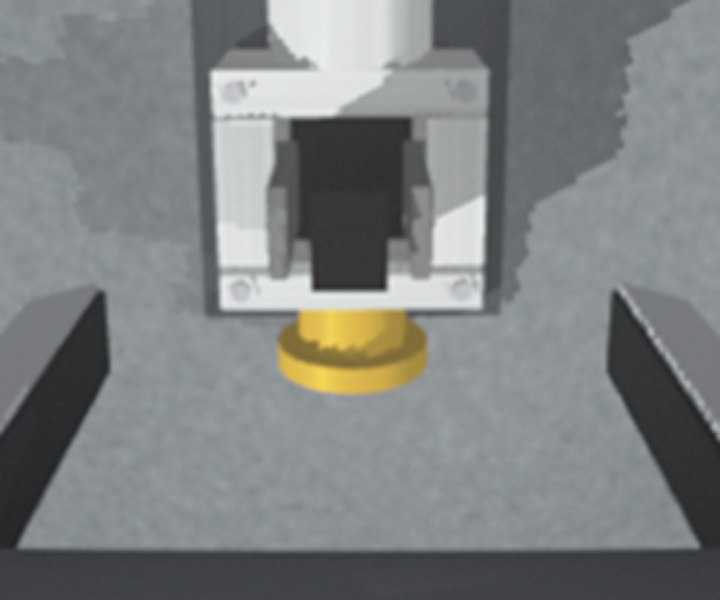

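The cartridge is centred between the fingers in y (block edges at crop columns 211..488, fingertips at 108 and 610), with the yaw close to square. I'll compute the residual.

```bash
python3 - <<'E'
from h import *
import pickle
c,im,s=pickle.load(open("w2.pkl","rb"))
y=s["eef_rot"][2];R=np.array([[np.cos(y),np.sin(y)],[np.sin(y),-np.cos(y)]])
P=lambda u,v,z:R.T@(onz(c,(160+u/3,140+v/3),z)[:2]-s["eef_pos"][:2])
for q,z in(([(211,70),(488,70),(484,310),(221,310)],50),([(310,191),(390,191),(387,290),(312,290)],95)):
  p=np.array([P(*k,z) for k in q]);print("tool xy",p.round(1).tolist(),"mean",p.mean(0).round(2))
E
```

```text
tool xy [[34.5, -39.9], [34.5, 36.1], [-36.0, 37.3], [-36.0, -39.7]] mean [-0.73 -1.55]
tool xy [[12.3, -11.1], [12.3, 8.0], [-12.7, 7.4], [-12.7, -10.9]] mean [-0.18 -1.63]
```

>>> arm_command --targets '[{"hand":1,"x":-0.0003,"y":-0.0016,"z":0.015,"yaw":0},{"hand":1,"x":0,"y":0,"z":0.02,"yaw":0},{"hand":1,"x":0,"y":0,"z":0.02,"yaw":0},{"hand":1,"x":0,"y":0,"z":0.02,"yaw":0},{"hand":1,"x":0,"y":0,"z":0.015,"yaw":0},{"hand":1,"x":0,"y":0,"z":0.0055,"yaw":0},{"hand":1,"x":0,"y":0,"z":0,"yaw":0},{"hand":1,"x":0,"y":0,"z":0,"yaw":0}]'

```text
clock: 3.8
eef_pos: [525.6, -229.9, 56.0]
eef_rot: [-3.141, 0.001, 2.841]
wrist_force: [-1.3, -0.6, 0.2]
finger_gap: 94.1
finger_force: 0.0
```

>>> arm_command --targets '[{"hand":-0.1,"x":0,"y":0,"z":0,"yaw":0},{"hand":-0.1,"x":0,"y":0,"z":0,"yaw":0},{"hand":-0.2,"x":0,"y":0,"z":0,"yaw":0},{"hand":-0.3,"x":0,"y":0,"z":0,"yaw":0},{"hand":-0.4,"x":0,"y":0,"z":0,"yaw":0},{"hand":-0.5,"x":0,"y":0,"z":0,"yaw":0},{"hand":-0.6,"x":0,"y":0,"z":0,"yaw":0},{"hand":-1,"x":0,"y":0,"z":0,"yaw":0},{"hand":-1,"x":0,"y":0,"z":0,"yaw":0},{"hand":-1,"x":0,"y":0,"z":0,"yaw":0}]' --newtons 30

```text
clock: 4.8
eef_pos: [525.3, -229.7, 55.4]
eef_rot: [3.141, 0.0, 2.841]
wrist_force: [-1.2, 1.3, 5.2]
finger_gap: 25.0
finger_force: 30.1
```

>>> arm_command --targets '[{"hand":-1,"x":0,"y":0,"z":-0.001,"yaw":0},{"hand":-1,"x":0,"y":0,"z":-0.002,"yaw":0},{"hand":-1,"x":0,"y":0,"z":-0.002,"yaw":0},{"hand":-1,"x":0,"y":0,"z":-0.002,"yaw":0},{"hand":-1,"x":0,"y":0,"z":0,"yaw":0}]'

```text
clock: 5.3
eef_pos: [525.2, -229.8, 62.2]
eef_rot: [-3.141, 0.0, 2.841]
wrist_force: [0.4, -0.5, -1.3]
finger_gap: 24.6
finger_force: 30.0
```

>>> arm_command --targets '[{"hand":-1,"x":0,"y":0,"z":-0.004,"yaw":0},{"hand":-1,"x":0,"y":0,"z":-0.008,"yaw":0},{"hand":-1,"x":0,"y":0,"z":-0.012,"yaw":0},{"hand":-1,"x":0,"y":0,"z":-0.015,"yaw":0},{"hand":-1,"x":0,"y":0,"z":-0.015,"yaw":0},{"hand":-1,"x":0,"y":0,"z":-0.015,"yaw":0},{"hand":-1,"x":0,"y":0,"z":-0.015,"yaw":0},{"hand":-1,"x":0,"y":0,"z":-0.012,"yaw":0},{"hand":-1,"x":0,"y":0,"z":-0.004,"yaw":0},{"hand":-1,"x":0,"y":0,"z":0,"yaw":0}]'

```text
clock: 6.3
eef_pos: [525.3, -229.9, 162.6]
eef_rot: [-3.141, 0.001, 2.841]
wrist_force: [0.4, -0.5, -1.9]
finger_gap: 24.5
finger_force: 30.0
```

```bash
python3 - <<'E'
from h import *
import pickle
s=manip.read_state();print(s["eef_pos"],s["eef_rot"],s["wrist_force"])
c,im=snap("side","s3");c2,im2=snap("wrist","w3")
p=proj(c,s["eef_pos"]).astype(int);print(p)
a=cv2.resize(im[max(0,p[1]-80):p[1]+70,p[0]-75:p[0]+75],(400,400))
b=cv2.resize(im2[130:350],(400,400)) if 0 else cv2.resize(im2[140:340,180:380],(400,400))
cv2.imwrite("pics/m3.png",np.hstack([a,b]))
E
```

```text
[ 525.27394284 -229.86012998  162.64371392] [-3.14139104e+00  1.03242137e-03  2.84079255e+00] [ 0.37060178 -0.49996141 -1.94515753]
[292 224]
```

View pics/m3.png

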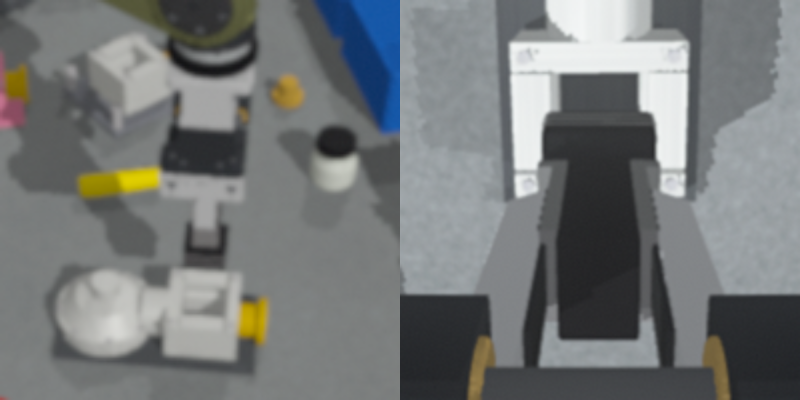

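The cartridge is out and upright in the grip. Next I get the stand estimate from the first top view.

```bash
python3 - <<'E'
from h import *
import pickle
d=pickle.load(open("d.pkl","rb"))
def q(c,pts,z):
  p=np.array([onz(c,k,z)[:2] for k in pts]);e=np.roll(p,-1,0)-p
  return p.mean(0).round(1),np.hypot(*e.T).round(1),np.degrees(np.arctan2(e[:,1],e[:,0])).round(1)
T=[(145+(u-400)/4,165+v/4) for u,v in((527,130),(623,78),(666,165),(573,210))]
S=[(225+(u-400)/4,140+(v-300)/4) for u,v in((502,403),(574,367),(626,420),(556,437))]
for z in(56,66,76):
  print(z,q(d["top"][0],T,z),q(d["side"][0],S,z))
E
```

```text
56 (array([517.1, 159.7]), array([77.9, 70.3, 73.2, 66.9]), array([ -60.6, -152.1,  116.7,   31.9])) (array([523.4, 158.5]), array([76.8, 84.8, 60.2, 63.8]), array([  30.2,  -70.4, -168.9,  124. ]))
66 (array([515.8, 157.5]), array([77.2, 69.7, 72.6, 66.3]), array([ -60.6, -152.1,  116.7,   31.9])) (array([521.3, 145.2]), array([75.9, 83.9, 59.5, 63.1]), array([  30.2,  -70.4, -168.9,  124. ]))
76 (array([514.6, 155.4]), array([76.5, 69.1, 71.9, 65.7]), array([ -60.6, -152.1,  116.7,   31.9])) (array([519.2, 131.9]), array([75. , 82.9, 58.8, 62.3]), array([  30.2,  -70.4, -168.9,  124. ]))
```

>>> arm_command --targets '[{"hand":-1,"x":0.0105,"y":0.0183,"z":0,"yaw":0},{"hand":-1,"x":0.0175,"y":0.0315,"z":0,"yaw":0},{"hand":-1,"x":0.0205,"y":0.037,"z":0,"yaw":0},{"hand":-1,"x":0.0205,"y":0.037,"z":0,"yaw":0},{"hand":-1,"x":0.0205,"y":0.037,"z":0,"yaw":0},{"hand":-1,"x":0.0205,"y":0.037,"z":0,"yaw":0},{"hand":-1,"x":0.0205,"y":0.037,"z":0,"yaw":0},{"hand":-1,"x":0.0205,"y":0.037,"z":0,"yaw":0},{"hand":-1,"x":0.015,"y":0.025,"z":0,"yaw":0},{"hand":-1,"x":0.009,"y":0.0165,"z":0,"yaw":0}]'

```text
clock: 7.4
eef_pos: [449.8, 123.2, 161.4]
eef_rot: [-3.141, -0.001, 2.842]
wrist_force: [-0.3, 0.4, -2.7]
finger_gap: 24.9
finger_force: 30.0
```

>>> arm_command --targets '[{"hand":-1,"x":0,"y":0,"z":0,"yaw":-0.102},{"hand":-1,"x":0,"y":0,"z":0,"yaw":-0.136},{"hand":-1,"x":0,"y":0,"z":0,"yaw":-0.136},{"hand":-1,"x":0,"y":0,"z":0,"yaw":-0.136},{"hand":-1,"x":0,"y":0,"z":0,"yaw":-0.136},{"hand":-1,"x":0,"y":0,"z":0,"yaw":-0.102},{"hand":-1,"x":0,"y":0,"z":0,"yaw":-0.068},{"hand":-1,"x":0,"y":0,"z":0,"yaw":0},{"hand":-1,"x":0,"y":0,"z":0,"yaw":0}]'

```text
clock: 8.3
eef_pos: [450.6, 121.3, 161.6]
eef_rot: [3.141, -0.001, -2.629]
wrist_force: [-0.1, -1.0, -2.1]
finger_gap: 25.1
finger_force: 30.0
```

```bash
python3 - <<'E'
from h import *
import pickle
s=manip.read_state();c,im=snap("wrist","w4");pickle.dump((c,im,s),open("w4.pkl","wb"))
print(s["eef_pos"],s["eef_rot"])
p=proj(c,(516,158,66));print(p)
x,y=int(p[0])-75,max(0,int(p[1])-75);print(x,y)
cv2.imwrite("pics/w4c.png",cv2.resize(im[y:y+150,x:x+150],None,fx=4,fy=4,interpolation=cv2.INTER_CUBIC))
E
```

```text
[450.64013774 121.27591829 161.58241406] [ 3.14136303e+00 -6.78699085e-04 -2.62853601e+00]
[278.58187791 286.08218902]
203 211
```

View pics/w4c.png

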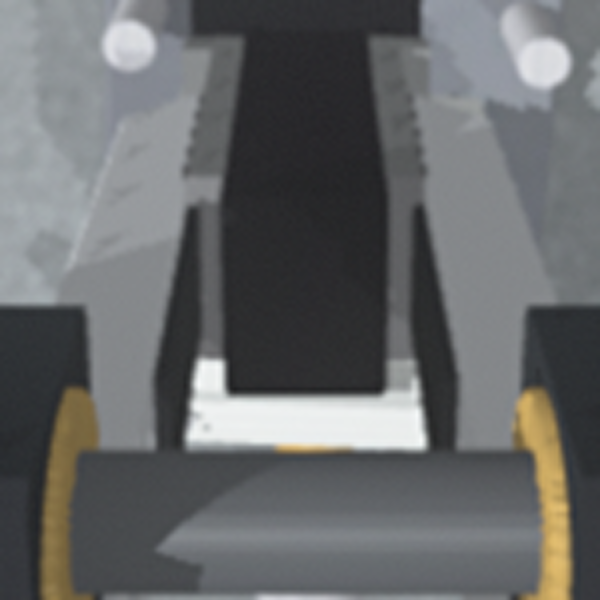

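The stand is hidden behind the held cartridge, because the image's upward direction is tool +x. I'll move beyond the stand along tool -x for a clear view.

>>> arm_command --targets '[{"hand":-1,"x":-0.015,"y":0,"z":0,"yaw":0},{"hand":-1,"x":-0.025,"y":0,"z":0,"yaw":0},{"hand":-1,"x":-0.03,"y":0,"z":0,"yaw":0},{"hand":-1,"x":-0.03,"y":0,"z":0,"yaw":0},{"hand":-1,"x":-0.025,"y":0,"z":0,"yaw":0},{"hand":-1,"x":-0.015,"y":0,"z":0,"yaw":0},{"hand":-1,"x":0,"y":0,"z":0,"yaw":0},{"hand":-1,"x":0,"y":0,"z":0,"yaw":0}]'

```text
clock: 9.15
eef_pos: [572.1, 190.1, 161.4]
eef_rot: [3.141, -0.001, -2.627]
wrist_force: [-0.2, 0.1, -1.7]
finger_gap: 24.7
finger_force: 30.0
```

```bash
python3 - <<'E'
from h import *
import pickle
s=manip.read_state();c,im=snap("wrist","w5");pickle.dump((c,im,s),open("w5.pkl","wb"))
print(s["eef_pos"],s["eef_rot"])
p=proj(c,(516,158,66));print(p)
x,y=200,40
cv2.imwrite("pics/w5c.png",cv2.resize(im[y:y+150,x:x+160],None,fx=4,fy=4,interpolation=cv2.INTER_CUBIC))
E
```

```text
[572.13771453 190.09722113 161.4205935 ] [ 3.14136283e+00 -1.04974844e-03 -2.62711883e+00]
[278.13462823 125.73306629]
```

View pics/w5c.png

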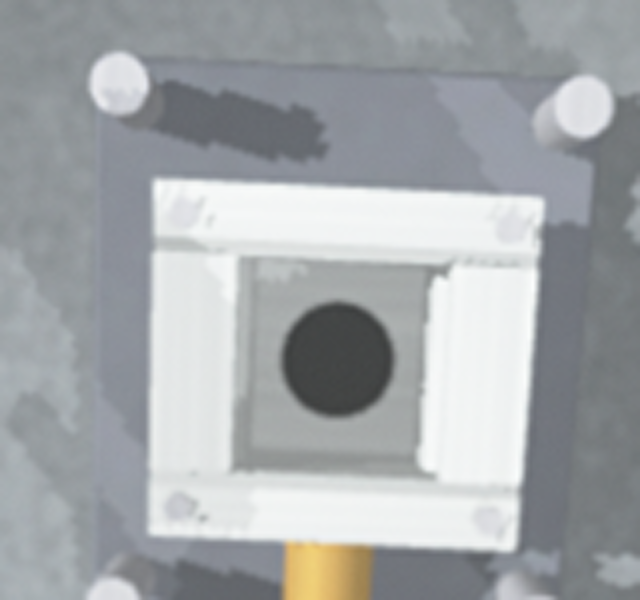

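The wrist view shows the cell clearly, with block-top corners at crop (153,179), (545,197), (518,550) and (149,535) and the seal disc at (338,360). It's turned about 2-3° from the tool.

```bash
python3 - <<'E'
from h import *
import pickle
c,im,s=pickle.load(open("w5.pkl","rb"))
y=s["eef_rot"][2];R=np.array([[np.cos(y),np.sin(y)],[np.sin(y),-np.cos(y)]])
P=lambda u,v,z:R.T@(onz(c,(200+u/4,40+v/4),z)[:2]-s["eef_pos"][:2])
for z in(56,60,64,68,72,76):
  p=np.array([P(*k,z) for k in((153,179),(545,197),(518,550),(149,535))]);e=np.roll(p,-1,0)-p
  q=np.array([P(*k,z-2) for k in((240,250),(450,262),(437,477),(233,470))])
  w=P(338,360,z-38)
  a=np.array([np.arctan2(-e[0,0],e[0,1]),np.arctan2(e[1,1],-e[1,0]),np.arctan2(e[2,0],-e[2,1]),np.arctan2(-e[3,1],e[3,0])])
  print(z,"c",p.mean(0).round(2),"sz",np.hypot(*e.T).round(1),"ang",np.degrees(a).round(1),"seal",w.round(2),"pocket",q.mean(0).round(2))
# post tops (z=50) tool xy
pp=np.array([P(*k,50) for k in((120,83),(583,106))]);print(pp,np.degrees(np.arctan2(pp[1,0]-pp[0,0],pp[1,1]-pp[0,1])))
E
```

```text
56 c [58.81  5.55] sz [77.9 71.5 77.9 71.6] ang [ 2.5 -2.3  2.4 -2.3] seal [58.81  5.48] pocket [59.39  5.31]
60 c [59.05  5.48] sz [76.8 70.5 76.8 70.6] ang [ 2.5 -2.3  2.4 -2.3] seal [59.02  5.41] pocket [59.62  5.24]
64 c [59.29  5.4 ] sz [75.7 69.5 75.7 69.6] ang [ 2.5 -2.3  2.4 -2.3] seal [59.23  5.35] pocket [59.86  5.16]
68 c [59.53  5.33] sz [74.7 68.5 74.6 68.6] ang [ 2.5 -2.3  2.4 -2.3] seal [59.45  5.28] pocket [60.09  5.09]
72 c [59.78  5.25] sz [73.6 67.5 73.5 67.6] ang [ 2.5 -2.3  2.4 -2.3] seal [59.66  5.21] pocket [60.32  5.02]
76 c [60.02  5.18] sz [72.5 66.5 72.4 66.6] ang [ 2.5 -2.3  2.4 -2.3] seal [59.87  5.15] pocket [60.55  4.95]
[[115.12203349 -38.69512088]
 [110.80777664  53.90559674]] -2.6674749116080636
```

>>> arm_command --targets '[{"hand":-1,"x":0.0095,"y":0.0015,"z":0,"yaw":0},{"hand":-1,"x":0.02,"y":0.002,"z":0,"yaw":0},{"hand":-1,"x":0.02,"y":0.001,"z":0,"yaw":0},{"hand":-1,"x":0.01,"y":0.001,"z":0,"yaw":0},{"hand":-1,"x":0,"y":0,"z":0,"yaw":0.021},{"hand":-1,"x":0,"y":0,"z":0.005,"yaw":0.021},{"hand":-1,"x":0,"y":0,"z":0.01,"yaw":0},{"hand":-1,"x":0,"y":0,"z":0.01,"yaw":0},{"hand":-1,"x":0,"y":0,"z":0.005,"yaw":0},{"hand":-1,"x":0,"y":0,"z":0,"yaw":0}]'

```text
clock: 10.2
eef_pos: [517.8, 165.7, 130.6]
eef_rot: [3.141, -0.002, -2.668]
wrist_force: [-0.5, 0.3, -2.1]
finger_gap: 24.8
finger_force: 30.0
```

```bash
python3 - <<'E'
from h import *
import pickle
c,im,s=pickle.load(open("w5.pkl","rb"));t=manip.read_state()
y=s["eef_rot"][2];R=np.array([[np.cos(y),np.sin(y)],[np.sin(y),-np.cos(y)]])
w=s["eef_pos"][:2]+R@[59.5,5.45]
y=t["eef_rot"][2];R=np.array([[np.cos(y),np.sin(y)],[np.sin(y),-np.cos(y)]])
print("target",w,"now",t["eef_pos"],t["eef_rot"],"residual tool mm",R.T@(w-t["eef_pos"][:2]),t["wrist_force"],t["moment"])
E
```

```text
target [517.6580658  165.56315553] now [517.79961703 165.7082747  130.61249295] [ 3.14114198e+00 -2.04235285e-03 -2.66822281e+00] residual tool mm [ 0.19214395 -0.06462992] [-0.45088529  0.25376224 -2.13887441] [ 0.06856789  0.01694309 -0.0152204 ]
```

>>> arm_command --targets '[{"hand":-1,"x":0.0002,"y":0,"z":0.005,"yaw":0},{"hand":-1,"x":0,"y":0,"z":0.005,"yaw":0},{"hand":-1,"x":0,"y":0,"z":0.004,"yaw":0},{"hand":-1,"x":0,"y":0,"z":0.001,"yaw":0},{"hand":-1,"x":0,"y":0,"z":0.001,"yaw":0},{"hand":-1,"x":0,"y":0,"z":0.001,"yaw":0},{"hand":-1,"x":0,"y":0,"z":0.001,"yaw":0},{"hand":-1,"x":0,"y":0,"z":0.001,"yaw":0}]'

```text
clock: 11.0
eef_pos: [518.0, 165.7, 113.0]
eef_rot: [-3.142, 0.0, -2.668]
wrist_force: [-0.5, -0.1, -1.2]
finger_gap: 24.7
finger_force: 30.0
```

>>> arm_command --targets '[{"hand":-1,"x":0,"y":0,"z":0.001,"yaw":0},{"hand":-1,"x":0,"y":0,"z":0.001,"yaw":0},{"hand":-1,"x":0,"y":0,"z":0.001,"yaw":0}]'

```text
clock: 11.3
eef_pos: [518.0, 165.7, 109.9]
eef_rot: [3.142, -0.0, -2.668]
wrist_force: [-1.0, 0.2, -2.2]
finger_gap: 25.0
finger_force: 30.0
```

>>> arm_command --targets '[{"hand":-1,"x":0,"y":0,"z":0.001,"yaw":0},{"hand":-1,"x":0,"y":0,"z":0.001,"yaw":0},{"hand":-1,"x":0,"y":0,"z":0.001,"yaw":0}]'

```text
clock: 11.6
eef_pos: [518.0, 165.7, 106.9]
eef_rot: [-3.142, 0.0, -2.668]
wrist_force: [-0.2, 0.2, -1.8]
finger_gap: 25.1
finger_force: 30.0
```

>>> arm_command --targets '[{"hand":-1,"x":0.0002,"y":0,"z":0.001,"yaw":0},{"hand":-1,"x":0,"y":0,"z":0.002,"yaw":0},{"hand":-1,"x":0,"y":0,"z":0.002,"yaw":0},{"hand":-1,"x":0,"y":0,"z":0.002,"yaw":0},{"hand":-1,"x":0,"y":0,"z":0.002,"yaw":0}]'

```text
clock: 12.1
eef_pos: [517.8, 165.6, 97.7]
eef_rot: [3.142, -0.0, -2.668]
wrist_force: [0.0, -0.6, -2.0]
finger_gap: 24.8
finger_force: 30.0
```

>>> arm_command --targets '[{"hand":-1,"x":0,"y":0,"z":0.002,"yaw":0},{"hand":-1,"x":0,"y":0,"z":0.002,"yaw":0},{"hand":-1,"x":0,"y":0,"z":0.001,"yaw":0},{"hand":-1,"x":0,"y":0,"z":0.001,"yaw":0}]'

```text
clock: 12.5
eef_pos: [517.8, 165.6, 91.9]
eef_rot: [-3.142, 0.0, -2.668]
wrist_force: [0.5, -0.6, -1.8]
finger_gap: 24.9
finger_force: 30.0
```

>>> arm_command --targets '[{"hand":-1,"x":0,"y":0,"z":0.001,"yaw":0},{"hand":-1,"x":0,"y":0,"z":0.001,"yaw":0},{"hand":-1,"x":0,"y":0,"z":0.001,"yaw":0},{"hand":-1,"x":0,"y":0,"z":0.001,"yaw":0}]'

```text
clock: 12.9
eef_pos: [517.8, 165.6, 87.9]
eef_rot: [-3.142, 0.0, -2.668]
wrist_force: [-0.2, -0.3, -1.8]
finger_gap: 24.6
finger_force: 30.0
```

>>> arm_command --targets '[{"hand":-1,"x":0,"y":0,"z":0.001,"yaw":0},{"hand":-1,"x":0,"y":0,"z":0.001,"yaw":0},{"hand":-1,"x":0,"y":0,"z":0.001,"yaw":0},{"hand":-1,"x":0,"y":0,"z":0.001,"yaw":0}]'

```text
clock: 13.3
eef_pos: [517.8, 165.6, 83.9]
eef_rot: [-3.142, 0.0, -2.668]
wrist_force: [-0.2, -0.5, -1.2]
finger_gap: 24.8
finger_force: 30.0
```

>>> arm_command --targets '[{"hand":-1,"x":0,"y":0,"z":0.001,"yaw":0},{"hand":-1,"x":0,"y":0,"z":0.001,"yaw":0},{"hand":-1,"x":0,"y":0,"z":0.001,"yaw":0},{"hand":-1,"x":0,"y":0,"z":0.001,"yaw":0}]'

```text
clock: 13.7
eef_pos: [517.8, 165.6, 79.9]
eef_rot: [-3.142, -0.0, -2.668]
wrist_force: [-0.2, 0.1, -1.9]
finger_gap: 24.8
finger_force: 30.0
```

>>> arm_command --targets '[{"hand":-1,"x":0,"y":0,"z":0.001,"yaw":0},{"hand":-1,"x":0,"y":0,"z":0.001,"yaw":0},{"hand":-1,"x":0,"y":0,"z":0.001,"yaw":0},{"hand":-1,"x":0,"y":0,"z":0,"yaw":0}]'

```text
clock: 14.1
eef_pos: [517.7, 165.6, 76.8]
eef_rot: [3.142, -0.0, -2.668]
wrist_force: [-0.9, 0.5, -1.3]
finger_gap: 24.7
finger_force: 30.0
```

>>> arm_command --targets '[{"hand":-1,"x":0,"y":0,"z":0.001,"yaw":0},{"hand":-1,"x":0,"y":0,"z":0.001,"yaw":0},{"hand":-1,"x":0,"y":0,"z":0,"yaw":0}]'

```text
clock: 14.4
eef_pos: [517.7, 165.6, 74.8]
eef_rot: [3.142, -0.0, -2.668]
wrist_force: [0.8, 0.5, -1.7]
finger_gap: 24.4
finger_force: 30.0
```

>>> arm_command --targets '[{"hand":-1,"x":0,"y":0,"z":0.001,"yaw":0},{"hand":-1,"x":0,"y":0,"z":0.001,"yaw":0},{"hand":-1,"x":0,"y":0,"z":0,"yaw":0}]'

```text
clock: 14.7
eef_pos: [518.0, 165.6, 73.2]
eef_rot: [-3.141, 0.0, -2.668]
wrist_force: [-0.8, -0.6, 3.8]
finger_gap: 24.5
finger_force: 30.0
```

>>> arm_command --targets '[{"hand":-1,"x":0,"y":0,"z":0.001,"yaw":0},{"hand":-1,"x":0,"y":0,"z":0.001,"yaw":0},{"hand":-1,"x":0,"y":0,"z":0.001,"yaw":0},{"hand":-1,"x":0,"y":0,"z":0,"yaw":0}]'

```text
clock: 15.1
eef_pos: [518.0, 165.7, 70.3]
eef_rot: [-3.141, 0.001, -2.668]
wrist_force: [-1.1, 0.7, 6.8]
finger_gap: 24.7
finger_force: 30.1
```

>>> arm_command --targets '[{"hand":-1,"x":0,"y":0,"z":0.001,"yaw":0},{"hand":-1,"x":0,"y":0,"z":0.001,"yaw":0},{"hand":-1,"x":0,"y":0,"z":0,"yaw":0}]'

```text
clock: 15.4
eef_pos: [518.1, 165.7, 68.5]
eef_rot: [-3.141, 0.001, -2.668]
wrist_force: [-2.0, -0.6, 9.6]
finger_gap: 25.1
finger_force: 30.1
```

>>> arm_command --targets '[{"hand":-1,"x":0,"y":0,"z":0.001,"yaw":0},{"hand":-1,"x":0,"y":0,"z":0.001,"yaw":0},{"hand":-1,"x":0,"y":0,"z":0,"yaw":0}]'

```text
clock: 15.7
eef_pos: [518.2, 165.7, 66.7]
eef_rot: [-3.141, 0.001, -2.668]
wrist_force: [-3.4, -0.1, 11.5]
finger_gap: 24.9
finger_force: 30.1
```

>>> arm_command --targets '[{"hand":-1,"x":0,"y":0,"z":0.0005,"yaw":0},{"hand":-1,"x":0,"y":0,"z":0,"yaw":0}]'

```text
clock: 15.9
eef_pos: [518.2, 165.7, 66.3]
eef_rot: [-3.141, 0.001, -2.668]
wrist_force: [-2.4, 0.4, 11.0]
finger_gap: 24.9
finger_force: 30.1
```

>>> arm_command --targets '[{"hand":-1,"x":0,"y":0,"z":0.0007,"yaw":0},{"hand":-1,"x":0,"y":0,"z":0,"yaw":0}]'

```text
clock: 16.1
eef_pos: [518.3, 165.7, 65.7]
eef_rot: [-3.141, 0.001, -2.668]
wrist_force: [-3.4, -0.2, 12.1]
finger_gap: 25.0
finger_force: 30.1
```

>>> arm_command --targets '[{"hand":-0.42,"x":0,"y":0,"z":0,"yaw":0},{"hand":-0.38,"x":0,"y":0,"z":0,"yaw":0},{"hand":-0.34,"x":0,"y":0,"z":0,"yaw":0},{"hand":-0.3,"x":0,"y":0,"z":0,"yaw":0},{"hand":-0.25,"x":0,"y":0,"z":0,"yaw":0},{"hand":-0.2,"x":0,"y":0,"z":0,"yaw":0},{"hand":-0.15,"x":0,"y":0,"z":0,"yaw":0},{"hand":-0.1,"x":0,"y":0,"z":0,"yaw":0},{"hand":0,"x":0,"y":0,"z":0,"yaw":0},{"hand":0.2,"x":0,"y":0,"z":0,"yaw":0}]'

```text
clock: 17.1
eef_pos: [517.6, 165.5, 64.5]
eef_rot: [3.142, -0.001, -2.668]
wrist_force: [0.0, -0.3, -0.1]
finger_gap: 51.6
finger_force: 0.0
```

>>> arm_command --targets '[{"hand":0.8,"x":0,"y":0,"z":0,"yaw":0},{"hand":0.8,"x":0,"y":0,"z":0,"yaw":0},{"hand":0.8,"x":0,"y":0,"z":0,"yaw":0},{"hand":0.8,"x":0,"y":0,"z":-0.01,"yaw":0},{"hand":0.8,"x":0,"y":0,"z":-0.02,"yaw":0},{"hand":0.8,"x":0,"y":0,"z":-0.03,"yaw":0},{"hand":0.8,"x":0,"y":0,"z":-0.03,"yaw":0},{"hand":0.8,"x":0,"y":0,"z":-0.01,"yaw":0},{"hand":0.8,"x":0,"y":0,"z":0,"yaw":0}]'

```text
clock: 18.0
eef_pos: [518.3, 165.7, 166.1]
eef_rot: [-3.141, 0.003, -2.668]
wrist_force: [0.7, 0.4, 0.0]
finger_gap: 84.5
finger_force: 0.0
```

```bash
python3 - <<'E'
from h import *
c,im=snap("wrist","w6");s=manip.read_state();print(s["eef_pos"],s["wrist_force"])
cv2.imwrite("pics/w6c.png",cv2.resize(im[130:330,170:390],None,fx=3,fy=3,interpolation=cv2.INTER_CUBIC))
y=s["eef_rot"][2]
for z in(98,102,106,110):  # cartridge top: latched ~ 16.5+91=107; unlatched ~113
  print(z,[proj(c,[s["eef_pos"][0],s["eef_pos"][1],z]).round(1)])
E
```

```text
[517.71601779 165.57929516 164.55543697] [-0.33491709 -1.15408775 -0.79115286]
98 [array([278.9, 213.7])]
102 [array([278.9, 215.3])]
106 [array([278.9, 216.9])]
110 [array([278.9, 218.6])]
```

View pics/w6c.png

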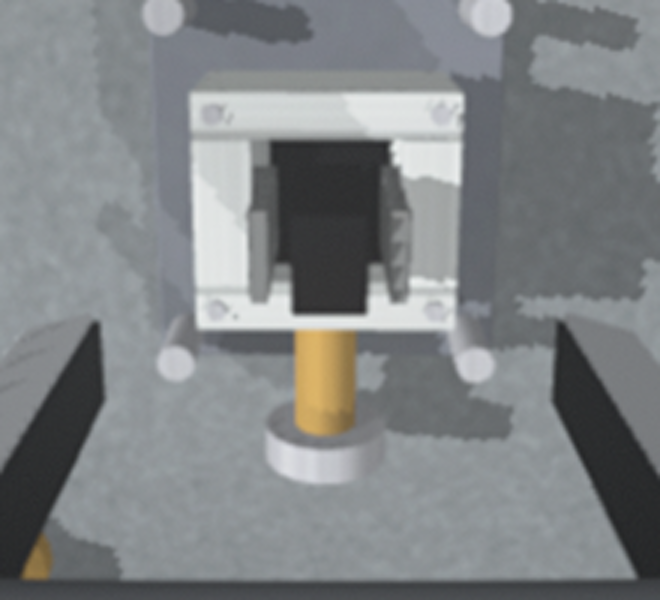

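The final view shows the cartridge seated square in the cell, with both tabs spread to about 40 mm (crop columns 248..411). That's only possible with the hooks under the lips, and the fingers are clear. I'm handing the job in.

```bash
python3 -c "
from cell import manip
print(manip.sign_off())"
```

```text
the job is handed in; nothing more can be done
None
```

The cartridge is out of the regulator and latched in the leak-test stand with both tabs sprung out, and I handed the job in at about 18 s; the sign-off returned no verdict.

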